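# Run a fingertip along the xylophone bars

## Task

A freshly made wooden xylophone lies on the bench. Check that its sprung bars move freely: run the fingertips lightly along the curved row from the longest bar to the shortest, so that each bar in turn dips a few millimetres and springs back, without pressing any bar right down on to its stop. Only touch the bars: do not shove or lift the instrument or disturb anything lying on it or around it.

Things in the scene. Friction and masses are not known exactly. Their poses are not given: they have to be found in the camera images.
- xylophone: loose wooden xylophone, 2.4 kg: pale banana-shaped base 380 x 110 mm, 30 mm high, with six dark bars lying across it, longest (bar 1) to shortest (bar 6). Bar mid-points lie on an arc of radius 180 mm, 43 mm (0.24 rad) apart; a 50 mm end pad beyond each end bar. Any yaw. Origin: underside, under the middle of the row; +y to the longest bar's end, +x to the arc's outer side, z up
- bar1_top (a point): top centre of bar 1 (the longest, 94 mm long, 30 mm wide, 16 mm thick), 56 mm above the bench when up; point x runs along the bar's length, y along the row. Arched top: 6 mm flat, then sloping 25 degrees to both long edges, 5.6 mm lower; a fingertip 3 to 4 mm below the top slides on to the next bar and pushes it down
- bar2_top (a point): top centre of bar 2 (85 mm long, 30 mm wide, 16 mm thick), 56 mm above the bench when up; point x runs along the bar's length, y along the row. Arched top: 6 mm flat, then sloping 25 degrees to both long edges, 5.6 mm lower; a fingertip 3 to 4 mm below the top slides on to the next bar and pushes it down
- bar3_top (a point): top centre of bar 3 (76 mm long, 30 mm wide, 16 mm thick), 56 mm above the bench when up; point x runs along the bar's length, y along the row. Arched top: 6 mm flat, then sloping 25 degrees to both long edges, 5.6 mm lower; a fingertip 3 to 4 mm below the top slides on to the next bar and pushes it down
- bar4_top (a point): top centre of bar 4 (67 mm long, 30 mm wide, 16 mm thick), 56 mm above the bench when up; point x runs along the bar's length, y along the row. Arched top: 6 mm flat, then sloping 25 degrees to both long edges, 5.6 mm lower; a fingertip 3 to 4 mm below the top slides on to the next bar and pushes it down
- bar5_top (a point): top centre of bar 5 (58 mm long, 30 mm wide, 16 mm thick), 56 mm above the bench when up; point x runs along the bar's length, y along the row. Arched top: 6 mm flat, then sloping 25 degrees to both long edges, 5.6 mm lower; a fingertip 3 to 4 mm below the top slides on to the next bar and pushes it down
- bar6_top (a point): top centre of bar 6 (the shortest, 50 mm long, 30 mm wide, 16 mm thick), 56 mm above the bench when up; point x runs along the bar's length, y along the row. Arched top: 6 mm flat, then sloping 25 degrees to both long edges, 5.6 mm lower; a fingertip 3 to 4 mm below the top slides on to the next bar and pushes it down
- bar1 (a joint): how far bar 1 is pressed down (m): 0 up, 0.008 on its stop. Sprung: moves from about 1.3 N, takes about 3.7 N at 4 mm and 6 N at the stop, and springs back up when let go
- bar2 (a joint): how far bar 2 is pressed down (m): 0 up, 0.008 on its stop. Sprung: moves from about 1.3 N, takes about 3.7 N at 4 mm and 6 N at the stop, and springs back up when let go
- bar3 (a joint): how far bar 3 is pressed down (m): 0 up, 0.008 on its stop. Sprung: moves from about 1.3 N, takes about 3.7 N at 4 mm and 6 N at the stop, and springs back up when let go
- bar4 (a joint): how far bar 4 is pressed down (m): 0 up, 0.008 on its stop. Sprung: moves from about 1.3 N, takes about 3.7 N at 4 mm and 6 N at the stop, and springs back up when let go
- bar5 (a joint): how far bar 5 is pressed down (m): 0 up, 0.008 on its stop. Sprung: moves from about 1.3 N, takes about 3.7 N at 4 mm and 6 N at the stop, and springs back up when let go
- bar6 (a joint): how far bar 6 is pressed down (m): 0 up, 0.008 on its stop. Sprung: moves from about 1.3 N, takes about 3.7 N at 4 mm and 6 N at the stop, and springs back up when let go
- weight: small brass knobbed weight, 28 mm across, 30 mm tall, 120 g, standing on the base's end pad beside bar 1 (outer side of the curve); origin at the centre of its underside. Bystander
- wax_block: pale wax block, 30 x 22 x 24 mm tall, standing on the base's end pad beside bar 6 (inner side of the curve); origin at the centre of its underside. Bystander
- beater: wooden beater, 170 mm rod with a 26 mm dark ball at one end, lying on the bench in the hollow of the curve; origin at mid-length on the bench. Bystander
- glue_bottle: white bottle with black cap, 56 mm across, 150 mm tall; origin at the centre of its underside. Bystander
- sanding_block: cork block 70 x 100 x 35 mm tall; origin at the centre of its underside. Bystander
- pencil_cup: empty steel cup, 72 mm across, 95 mm tall; origin at the centre of its underside. Bystander
- screwdriver: screwdriver lying on the bench; origin on its underside near mid-length. Bystander
- offcut: wooden offcut 50 x 120 x 28 mm tall; origin at the centre of its underside. Bystander

How it is judged:
By the outcome, as a careful person would: the job done as asked, in the order asked, and still so for the second after the job is handed in, with the robot touching nothing.
It also fails if it takes over 48 s, if anything falls off the work surface, if the arm or the gripper's body presses on something with over 40 N, if the wrist force passes 120 N, or if a joint passes its speed limit or range.

## Robot

A 6-joint arm with a two-finger parallel gripper is mounted at the origin on the work surface. World frame = base frame: x ahead of the robot, y to its left, z up, the work surface at z = 0. Lengths are in m, angles in rad, forces in N, time in s.
With the tool pointing down it reaches from about 0.3 to 0.875 m from the base axis. Payload 6.4 kg.
Tool frame: the origin (TCP) lies between the finger pads; the fingertips stand ctrl.tip_extent ahead of it and the grasp point (between the pads) is the TCP (ctrl.tip_extent is the distance from the TCP to the fingertips, in m); z points along the fingers, y is the line along which they close (so a half turn about z gives the same grasp; the last joint's range is limited). The gripper opens to 85 mm and grips with 20 to 120 N. Pads are 22 mm wide; open, the fingers measure 114 mm over their backs; the gripper's body (76 mm by 85 mm) begins 54 mm behind the grasp point. The pads swing forward as they close: fully open they stand 13 mm farther back than shut.
Start: joints at [-1.545, 0.181, 1.607, -0, 1.354, -0.206], TCP at [0.132, -0.56, 0.25] pointing down, gripper open.
Joint ranges: [-2.99, 2.99], [-0.89, 2.07], [0.3, 2.58], [-1.14, 4.28], [0, 2.63], [-3.12, 3.12]. Speed limits (rad/s): [2.57, 2.57, 3.01, 3.14, 3.14, 3.14].

## Interface

Orientations are given as a unit quaternion [w, x, y, z].
In Python, from bench import ctrl gives the robot as it stands.
- The arm moves only by the tool send_rows, never from a script. Its arguments are lists of equal length, an entry for each row: "dr": the turn, a rotation vector about the tool's x, y, z in units of 6 degrees (1.0 is 6 degrees), a list of three; "xyz": the shift along the tool's x, y, z in cm, a list of three; "jaw": the opening in per cent of the stroke, from 0 (shut) to 100 (fully open). In form: {"dr": [[wx, wy, wz], ...], "xyz": [[dx, dy, dz], ...], "jaw": [jaw, ...]}. A call has exactly 8 rows; each row is the pose to reach, as a shift and turn from the pose commanded when the call began, along the tool's axes at that moment; what a row does not reach only later rows make up. A row lasts 1/8 s, in which the tool goes at most 62.5 mm and 10.7 degrees, less where a joint would pass 70% of its speed; a pose out of reach is approached as far as the arm can. A call with a gripper value outside its range is refused whole. The fingers move at their own pace and stop on an object; the grip force is fixed at half the most. Time passes only in rows, so rows that repeat a pose let the fingers close, or fill a call up. It gives the time, the measured TCP pose, the force, the opening and the grip force at its end, in the units of the state.
- ctrl.get_obs(): the state, without advancing time (a new reading comes with each control period).
- ctrl.camera(name): name is "scene" or "top" or "wrist"; returns the picture (400x640x3 uint8, red, green, blue); there is no depth.
- ctrl.calibration(name): a dict with "camera_matrix" (3x3 intrinsics, pixels), "world_from_camera" (4x4, takes a point from camera to world coordinates). Camera axes: x right, y up, looking along -z (the intrinsics and any distortion apply to the point x, -y, -z); pixel columns grow to the right and rows downward; lengths in m; the calibration is good to about 2 mm. The wrist camera is an equidistant fisheye: a pixel r from the principal point sees the ray r / f radians off the axis. A picture is of the moment at which its call begins: read the wrist's pose just before it. calibration takes no time and is no camera call; for the wrist camera it gives the pose at the moment of the call.
- ctrl.hand_in(): hands the job in; it is judged then, once.
The state is a dict: "time_s": time; "q": joint angles; "dq": joint speeds; "joint_efforts": joint torques, N m; "eef_pos": TCP position; "eef_rot": TCP orientation; "wrist_force": force on the tool from outside, world axes, zero at the start; "torque": the same for the moment, N m; "opening": opening from 0.0 (shut) to 1.0 (fully open); "grasp_force": force on a finger pad.
Only numpy, scipy, OpenCV 4.12 (cv2) and the standard library are available. Lean on these libraries where they do the work, as an engineer would, in place of code of your own. Each camera call takes 0.05 s, during which the arm holds its last target. There are 200 camera calls.

## Working session

There is one attempt and no reset: what is moved stays moved. The work goes in short steps, Python scripts to look and compute and a tool call to move; the robot and the scene stay as the last step left them, time stands still between calls to the robot, and variables do not carry over. Pictures are saved under pics/ and viewed, at most 10 in all, crops included, and the job is handed in when it is done.

Besides the shell and the picture viewer there is one more tool, called after "Call:" in YAML: its name, and indented under it one key for each argument. send_rows: Moves the arm, as the interface text tells. Its arguments: {"type":"object","properties":{"dr":{"type":"array","items":{"type":"array","items":{"type":"number"}}},"xyz":{"type":"array","items":{"type":"array","items":{"type":"number"}}},"jaw":{"type":"array","items":{"type":"number"}}},"required":["dr","xyz","jaw"]}

```bash
mkdir -p pics
python3 - <<'E'
from bench import ctrl
import cv2,numpy as np
o=ctrl.get_obs();print({k:np.round(v,4) for k,v in o.items()},ctrl.tip_extent)
for n in("top","scene"):
    cv2.imwrite(f"pics/{n}0.png",ctrl.camera(n)[:,:,::-1]);c=ctrl.calibration(n);print(n,np.round(c["camera_matrix"],2),np.round(c["world_from_camera"],3),[k for k in c])
E
```

```text
{'time_s': np.float64(0.0), 'q': array([-1.5453,  0.1816,  1.608 , -0.    ,  1.3538, -0.2063]), 'dq': array([-0.0002,  0.0002, -0.0003, -0.0009,  0.0002, -0.0012]), 'joint_efforts': array([ 3.30000e-03, -4.44869e+01, -3.51335e+01, -1.00000e-04,
        9.00000e-03,  0.00000e+00]), 'eef_pos': array([ 0.1321, -0.5591,  0.2494]), 'eef_rot': array([-9.000e-04,  9.933e-01,  1.156e-01,  1.000e-04]), 'wrist_force': array([ 0.5398,  0.4742, -0.489 ]), 'torque': array([-0.0255,  0.0053,  0.0216]), 'grasp_force': np.float64(0.0), 'opening': np.float64(1.0007)} 0.019
top [[365.43   0.   318.86]
 [  0.   365.43 202.48]
 [  0.     0.     1.  ]] [[ 0.02   0.99  -0.143  0.398]
 [-1.     0.02  -0.     0.004]
 [ 0.003  0.143  0.99   1.068]
 [ 0.     0.     0.     1.   ]] ['camera_matrix', 'world_from_camera']
scene [[398.08   0.   323.87]
 [  0.   398.08 196.18]
 [  0.     0.     1.  ]] [[ 0.306 -0.747  0.591  1.149]
 [ 0.952  0.251 -0.176 -0.176]
 [-0.017  0.616  0.787  0.844]
 [ 0.     0.     0.     1.   ]] ['camera_matrix', 'world_from_camera']
```

View pics/top0.png

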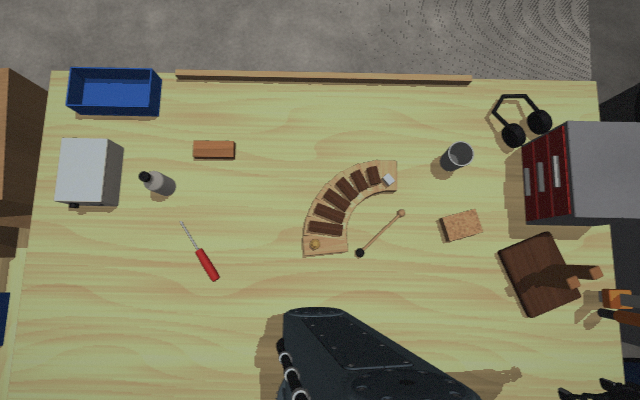

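The top view shows the xylophone at pixels (303–398, 160–257). Bar 1 is near (325,228) and bar 6 near (374,175). The weight is at (315,244), the wax at (388,180), and the beater lies in the hollow.

```bash
cat > h.py <<'E'
import numpy as np,cv2
from bench import ctrl
A=(2.5-np.arange(6))*.24
L=np.c_[-.18+.18*np.cos(A),.18*np.sin(A)]
def ray(c,uv,fish=False):
    K=c["camera_matrix"];T=c["world_from_camera"]
    d=(np.atleast_2d(uv)-K[:2,2])/[K[0,0],K[1,1]]
    if fish:
        r=np.linalg.norm(d,axis=1,keepdims=True);v=np.c_[d/r*np.sin(r),np.cos(r)]
    else: v=np.c_[d,np.ones(len(d))]
    return T[:3,3],(v*[1,-1,-1])@T[:3,:3].T
def plane(c,uv,z,fish=False):
    o,v=ray(c,uv,fish);return (o+v*((z-o[2])/v[:,2])[:,None])[:,:2]
def fit(P):
    m,n=L.mean(0),P.mean(0);U,_,V=np.linalg.svd((L-m).T@(P-n));R=V.T@np.diag([1,np.linalg.det(V.T@U.T)])@U.T
    t=n-R@m;return np.arctan2(R[1,0],R[0,0]),t,L@R.T+t
def bars(img,roi,amin,vmax=110):
    x0,y0,x1,y1=roi;h=cv2.cvtColor(img,cv2.COLOR_RGB2HSV)[y0:y1,x0:x1]
    m=((h[...,2]<vmax)&(h[...,1]>80)).astype(np.uint8)
    n,lab,s,c=cv2.connectedComponentsWithStats(m,connectivity=4)
    return [(s[i,4],c[i]+[x0,y0],cv2.minAreaRect(np.argwhere(lab==i)[:,::-1].astype(np.float32))) for i in range(1,n) if s[i,4]>amin],m
E
python3 - <<'E'
from h import *
im=cv2.imread("pics/top0.png")[:,:,::-1].copy();c=ctrl.calibration("top")
b,m=bars(im,(300,158,400,260),60)
for a,u,r in b: print(a,u.round(1),np.round(r[1],1),plane(c,u,.054).round(4))
cv2.imwrite("pics/top0c.png",cv2.resize(np.hstack([im[158:260,300:400,::-1],np.repeat(m[...,None]*255,3,2)]),None,fx=4,fy=4))
E
```

```text
219 [373.1 175.9] [19.3 13.1] [[ 0.6231 -0.148 ]]
237 [358.9 180.6] [20.9 11.7] [[ 0.6085 -0.1078]]
1307 [333.3 209.3] [34.5 62.4] [[ 0.5255 -0.0366]]
```

View pics/top0c.png

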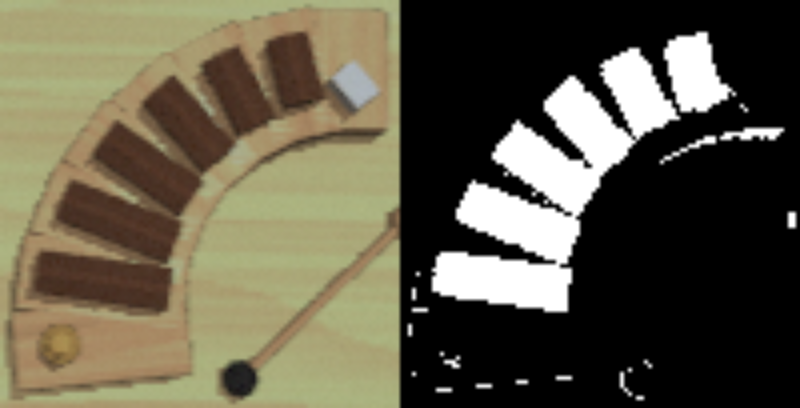

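The crop shows all six bars clearly, with touching inner ends merging in the mask. The weight is on the outer side of the bar 1 pad and the wax on the inner side of the bar 6 pad. Eroding the mask should separate the bars.

Run:
```python
from h import *
im=cv2.imread("pics/top0.png")[:,:,::-1].copy();c=ctrl.calibration("top")
im4=cv2.resize(im,None,fx=4,fy=4,interpolation=cv2.INTER_CUBIC)
for vm in (80,95):
    h=cv2.cvtColor(im4,cv2.COLOR_RGB2HSV);m=((h[...,2]<vm)&(h[...,1]>80)).astype(np.uint8)
    k=np.zeros_like(m);k[158*4:260*4,300*4:400*4]=1;m=cv2.erode(m*k,cv2.getStructuringElement(2,(15,15)))
    n,lab,s,ce=cv2.connectedComponentsWithStats(m)
    B=[((ce[i]+.5)/4-.5,s[i,4],cv2.minAreaRect(np.argwhere(lab==i)[:,::-1].astype(np.float32))[1]) for i in range(1,n) if s[i,4]>400]
    B.sort(key=lambda b:b[0][0])
    P=plane(c,[b[0] for b in B],.054)
    print(vm,[(b[1],np.round(np.array(b[2])/4+3.5,1).tolist()) for b in B]);print(P.round(4).tolist())
    if len(P)==6:
        y,t,Q=fit(P);print("yaw",y,t,Q.round(4).tolist(),"res mm",((Q-P)*1e3).round(1).tolist())
```

```text
80 [(np.int32(445), [32.6, 5.0]), (np.int32(522), [28.8, 5.4]), (np.int32(548), [25.5, 5.7]), (np.int32(527), [22.3, 5.7])]
[[0.4661, -0.0108], [0.5083, -0.0205], [0.5479, -0.0384], [0.58, -0.067]]
95 [(np.int32(3407), [33.4, 11.3]), (np.int32(3064), [29.8, 11.5]), (np.int32(2652), [26.2, 11.2]), (np.int32(2321), [23.5, 11.3]), (np.int32(1900), [20.5, 11.0]), (np.int32(1690), [18.5, 11.3])]
[[0.4732, -0.0148], [0.5146, -0.0252], [0.5524, -0.0446], [0.584, -0.0729], [0.6086, -0.108], [0.6239, -0.1474]]
yaw 0.8489913016346439 [ 0.56917874 -0.0577465 ] [[0.4721, -0.0142], [0.514, -0.0245], [0.5521, -0.0445], [0.5845, -0.073], [0.6092, -0.1083], [0.6247, -0.1485]] res mm [[-1.0, 0.6], [-0.6, 0.7], [-0.2, 0.2], [0.5, -0.1], [0.6, -0.3], [0.8, -1.1]]
```

Call:
send_rows:
  dr:
    - [0,0,-1]
    - [0,0,-2.6]
    - [0,0,-4.3]
    - [0,0,-6]
    - [0,0,-7.7]
    - [0,0,-9.4]
    - [0,0,-11.1]
    - [0,0,-12.8]
  xyz:
    - [2,-2,0]
    - [5,-5,0]
    - [8,-8,0.5]
    - [11,-11,1]
    - [14,-14,2]
    - [17,-17,3]
    - [20,-20,4]
    - [22.8,-22.7,5]
  jaw: [0,0,0,0,0,0,0,0]

```text
time_s: 1.1
eef_pos: [0.3023, -0.2848, 0.1998]
eef_rot: [-0.0, 0.705, 0.71, 0.0]
wrist_force: [0.5, 0.3, -0.3]
opening: 0.003
grasp_force: 0.0
```

```bash
cat >> h.py <<'E'
YAW,T=.849,np.array([.5692,-.0577])
def state():
    o=ctrl.get_obs();w,x,y,z=o["eef_rot"]
    from scipy.spatial.transform import Rotation as Ro
    R=Ro.from_quat([x,y,z,w]).as_matrix();return o,R
def pt(s):  # s in bar spacings from bar1 (0..5): world xy and tool-x yaw (pointing back to bar1)
    a=(2.5-s)*.24;c,sn=np.cos(YAW),np.sin(YAW);l=np.array([-.18+.18*np.cos(a),.18*np.sin(a)])
    return np.array([[c,-sn],[sn,c]])@l+T, YAW+a+np.pi/2
def row(p,yaw,z):
    o,R=state();d=R.T@(np.r_[p,z]-o["eef_pos"])*100
    cur=np.arctan2(R[1,0],R[0,0]);dy=(yaw-cur+np.pi)%(2*np.pi)-np.pi
    return d.round(2).tolist(),round(-dy/np.radians(6),2)
E
python3 - <<'E'
from h import *
o,R=state();print(o["time_s"],o["eef_pos"].round(4),o["q"].round(3),R.round(3).tolist(),o["opening"],ctrl.tip_extent,o["wrist_force"])
print(row(*pt(0),.15))
E
```

```text
1.1 [ 0.3023 -0.2848  0.1998] [-1.043 -0.139  2.04   0.     1.241 -1.051] [[-0.007, 1.0, -0.0], [1.0, 0.007, 0.0], [0.0, -0.0, -1.0]] 0.0029716224662833623 0.019 [ 0.51631219  0.29465751 -0.30131248]
([26.94, 17.18, 4.98], np.float64(-13.77))
```

Call:
send_rows:
  dr:
    - [0,0,-1]
    - [0,0,-2.6]
    - [0,0,-4.3]
    - [0,0,-6]
    - [0,0,-7.7]
    - [0,0,-9.4]
    - [0,0,-11.2]
    - [0,0,-12.9]
  xyz:
    - [3,2,0]
    - [6,4,0]
    - [9.5,6,1]
    - [13,8.3,2]
    - [16.5,10.5,3]
    - [20,12.8,4]
    - [23.5,15,4.5]
    - [26.9,17.2,5]
  jaw: [0,0,0,0,0,0,0,0]

```text
time_s: 2.1
eef_pos: [0.4738, -0.0157, 0.1498]
eef_rot: [-0.0, 0.106, 0.994, 0.0]
wrist_force: [-0.5, -0.4, 0.5]
opening: -0.002
grasp_force: 0.0
```

Run:
```python
from h import *
o,R=state();c=ctrl.calibration("wrist");im=ctrl.camera("wrist");cv2.imwrite("pics/w1.png",im[:,:,::-1])
print(o["eef_pos"].round(4),o["q"].round(3),row(*pt(0),.15),c["camera_matrix"].round(1).tolist(),c["world_from_camera"].round(3).tolist())
np.save("c1.npy",c,allow_pickle=True)
# predicted pixels of bar centres
K=c["camera_matrix"];Tw=c["world_from_camera"]
for s in range(6):
    p=(np.r_[pt(s)[0],.056]-Tw[:3,3])@Tw[:3,:3]*[1,-1,-1];th=np.arctan2(np.hypot(*p[:2]),p[2]);u=p[:2]/np.hypot(*p[:2])*th*K[0,0]+K[:2,2];print(s+1,u.round(1))
```

```text
[ 0.4738 -0.0157  0.1498] [-0.284  0.076  1.945 -0.     1.122 -1.643] ([0.28, -0.21, -0.05], np.float64(-0.79)) [[309.7, 0.0, 321.8], [0.0, 309.7, 197.7], [0.0, 0.0, 1.0]] [[0.211, -0.924, -0.318, 0.391], [0.977, 0.2, 0.068, 0.004], [0.001, -0.325, 0.946, 0.274], [0.0, 0.0, 0.0, 1.0]]
1 [321.2 207.5]
2 [319.7 257.2]
3 [306.7 297.8]
4 [285.6 328.3]
5 [258.9 349. ]
6 [229.1 360.9]
```

View pics/w1.png

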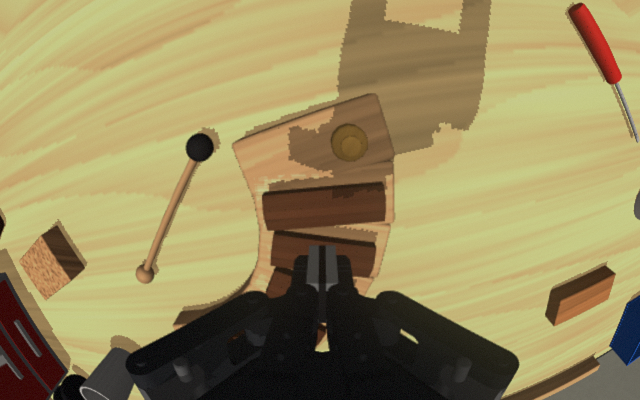

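The wrist view shows bar 1 centred near (323,206) and bar 2 near (322,254). That is within 3 px of my predictions, so the fit holds. I'll descend on bar 1.

Call:
send_rows:
  dr:
    - [0,0,-0.4]
    - [0,0,-0.8]
    - [0,0,-0.8]
    - [0,0,-0.8]
    - [0,0,-0.8]
    - [0,0,-0.8]
    - [0,0,-0.8]
    - [0,0,-0.8]
  xyz:
    - [0.2,-0.1,1]
    - [0.3,-0.2,2.5]
    - [0.3,-0.2,4.2]
    - [0.3,-0.2,5.6]
    - [0.3,-0.2,6.4]
    - [0.3,-0.2,6.7]
    - [0.3,-0.2,6.8]
    - [0.3,-0.2,6.8]
  jaw: [0,0,0,0,0,0,0,0]

```text
time_s: 3.15
eef_pos: [0.4705, -0.0185, 0.0827]
eef_rot: [0.0, 0.067, 0.998, -0.0]
wrist_force: [-0.2, -0.1, -0.0]
opening: 0.004
grasp_force: 0.0
```

Run:
```python
from h import *
F=[]
im=ctrl.camera("scene");cv2.imwrite("pics/s1.png",cv2.resize(im[60:360,100:500,::-1],None,fx=2,fy=2))
o,R=state();print(o["eef_pos"].round(4),o["wrist_force"].round(2),row(*pt(0),.0735),np.arctan2(R[1,0],R[0,0]),pt(0))
```

```text
[ 0.4705 -0.0185  0.0827] [ 0.41 -0.39 -0.13] ([-0.11, 0.45, 0.92], np.float64(-0.12)) 3.0068707865942907 (array([ 0.47213704, -0.01414505]), 3.0197963267948964)
```

View pics/s1.png

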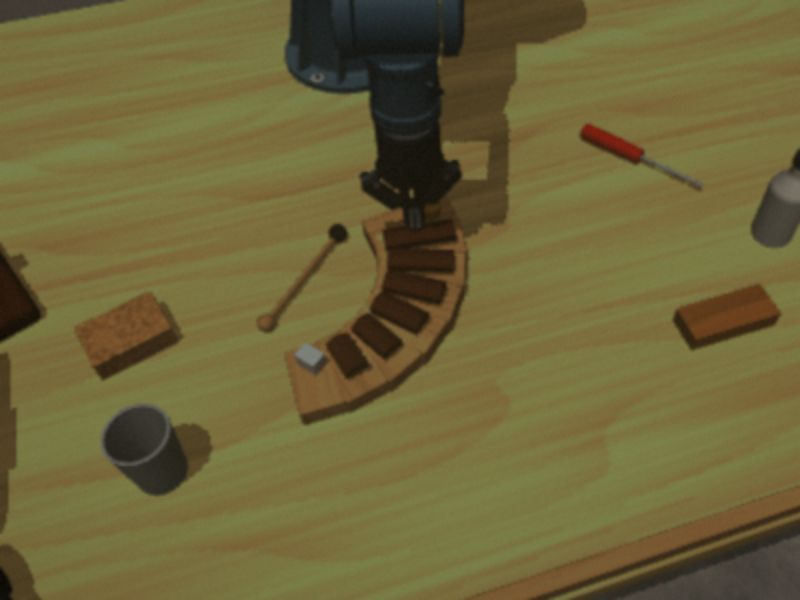

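The scene view shows the shut fingertips above bar 1, at crop position (415,225). All the other objects are undisturbed. Next I'll correct the 4.5 mm lateral offset and make light contact.

Call:
send_rows:
  dr:
    - [0,0,-0.1]
    - [0,0,-0.1]
    - [0,0,-0.1]
    - [0,0,-0.1]
    - [0,0,-0.1]
    - [0,0,-0.1]
    - [0,0,-0.1]
    - [0,0,-0.1]
  xyz:
    - [-0.1,0.2,0.1]
    - [-0.1,0.45,0.3]
    - [-0.1,0.45,0.5]
    - [-0.1,0.45,0.7]
    - [-0.1,0.45,0.8]
    - [-0.1,0.45,0.9]
    - [-0.1,0.45,0.92]
    - [-0.1,0.45,0.92]
  jaw: [0,0,0,0,0,0,0,0]

```text
time_s: 4.2
eef_pos: [0.4717, -0.014, 0.0732]
eef_rot: [-0.0, 0.062, 0.998, 0.0]
wrist_force: [-1.1, 1.7, 2.0]
opening: -0.004
grasp_force: 1.2
```

Run:
```python
from h import *
F=[];Z=[]
for i in range(10): ctrl.camera("top");o,R=state();F.append(o["wrist_force"]);Z.append(o["eef_pos"])
print(np.mean(F,0).round(2),np.std(F,0).round(2),np.mean(Z,0).round(4),np.std(Z,0).round(5),np.arctan2(R[1,0],R[0,0]))
```

```text
[-0.98  1.17  2.48] [0.47 0.67 0.48] [ 0.4717 -0.014   0.0731] [1.e-05 1.e-05 2.e-05] 3.0173210573725346
```

Contact matches the model: 2.5 N is about a 2 mm dip, which puts the bar top at TCP 0.0751. I'll press to about 3.7 mm and start the stroke.

Call:
send_rows:
  dr:
    - [0,0,0]
    - [0,0,0]
    - [0,0,0.23]
    - [0,0,0.46]
    - [0,0,0.69]
    - [0,0,0.92]
    - [0,0,1.15]
    - [0,0,1.38]
  xyz:
    - [0,0,0.09]
    - [0,0,0.17]
    - [-0.43,0,0.17]
    - [-0.86,-0.02,0.17]
    - [-1.3,-0.05,0.17]
    - [-1.73,-0.08,0.17]
    - [-2.16,-0.13,0.17]
    - [-2.58,-0.19,0.17]
  jaw: [0,0,0,0,0,0,0,0]

```text
time_s: 5.7
eef_pos: [0.4975, -0.0193, 0.0713]
eef_rot: [0.0, 0.135, 0.991, -0.0]
wrist_force: [-0.1, 0.0, -0.0]
opening: -0.004
grasp_force: 0.0
```

Call:
send_rows:
  dr:
    - [0,0,0.23]
    - [0,0,0.46]
    - [0,0,0.69]
    - [0,0,0.92]
    - [0,0,0.92]
    - [0,0,0.92]
    - [0,0,0.92]
    - [0,0,0.92]
  xyz:
    - [-0.43,0,0]
    - [-0.86,-0.02,0]
    - [-1.3,-0.05,0]
    - [-1.73,-0.08,0]
    - [-1.73,-0.08,0]
    - [-1.73,-0.08,0]
    - [-1.73,-0.08,0]
    - [-1.73,-0.08,0]
  jaw: [0,0,0,0,0,0,0,0]

```text
time_s: 6.7
eef_pos: [0.5143, -0.0248, 0.0719]
eef_rot: [0.001, 0.182, 0.983, -0.0]
wrist_force: [2.1, 0.3, 3.2]
opening: -0.001
grasp_force: 1.6
```

Run:
```python
from h import *
F=[]
for i in range(6): im=ctrl.camera("wrist");o,R=state();F.append(o["wrist_force"])
cv2.imwrite("pics/w2.png",im[:,:,::-1])
print(o["time_s"],np.mean(F,0).round(2),o["eef_pos"].round(4),np.arctan2(R[1,0],R[0,0]),pt(1),row(*pt(1),.0714))
```

```text
7.0 [ 2.42 -0.8   3.58] [ 0.5137 -0.0246  0.0715] 2.7764815714358417 (array([ 0.51397973, -0.02446436]), 2.7797963267948966) ([-0.02, 0.02, 0.01], np.float64(-0.03))
```

View pics/w2.png

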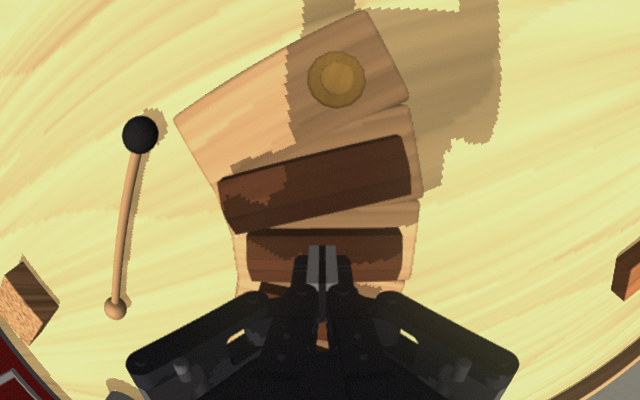

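The view shows the tips centred on bar 2 at about (322,255). Bar 1 is back up and the weight undisturbed. The force is 3.6 N, about a 3.8 mm dip, so I'll continue.

Call:
send_rows:
  dr:
    - [0,0,0.23]
    - [0,0,0.46]
    - [0,0,0.69]
    - [0,0,0.92]
    - [0,0,1.15]
    - [0,0,1.38]
    - [0,0,1.6]
    - [0,0,1.83]
  xyz:
    - [-0.43,0,0]
    - [-0.86,-0.02,0]
    - [-1.3,-0.05,0]
    - [-1.73,-0.08,0]
    - [-2.16,-0.13,0]
    - [-2.58,-0.19,0]
    - [-3.01,-0.25,0]
    - [-3.43,-0.33,0]
  jaw: [0,0,0,0,0,0,0,0]

```text
time_s: 8.0
eef_pos: [0.5436, -0.0394, 0.071]
eef_rot: [-0.001, 0.276, 0.961, 0.0]
wrist_force: [-4.6, 4.3, 3.6]
opening: -0.001
grasp_force: 2.5
```

Call:
send_rows:
  dr:
    - [0,0,0.23]
    - [0,0,0.46]
    - [0,0,0.46]
    - [0,0,0.46]
    - [0,0,0.69]
    - [0,0,0.92]
    - [0,0,1.15]
    - [0,0,1.38]
  xyz:
    - [-0.43,0,0]
    - [-0.86,-0.02,0]
    - [-0.86,-0.02,0]
    - [-0.86,-0.02,0]
    - [-1.3,-0.05,0]
    - [-1.73,-0.08,0]
    - [-2.16,-0.13,0]
    - [-2.58,-0.19,0]
  jaw: [0,0,0,0,0,0,0,0]

```text
time_s: 9.0
eef_pos: [0.5657, -0.0554, 0.0714]
eef_rot: [0.0, 0.344, 0.939, -0.0]
wrist_force: [0.5, 0.6, 2.7]
opening: 0.003
grasp_force: 1.0
```

Call:
send_rows:
  dr:
    - [0,0,0.23]
    - [0,0,0.46]
    - [0,0,0.69]
    - [0,0,0.92]
    - [0,0,1.15]
    - [0,0,1.38]
    - [0,0,1.38]
    - [0,0,1.38]
  xyz:
    - [-0.43,0,0]
    - [-0.86,-0.02,0]
    - [-1.3,-0.05,0]
    - [-1.73,-0.08,0]
    - [-2.16,-0.13,0]
    - [-2.58,-0.19,0]
    - [-2.58,-0.19,0]
    - [-2.58,-0.19,0]
  jaw: [0,0,0,0,0,0,0,0]

```text
time_s: 10.0
eef_pos: [0.5847, -0.0739, 0.0719]
eef_rot: [0.001, 0.41, 0.912, -0.0]
wrist_force: [0.3, -1.4, 3.3]
opening: -0.001
grasp_force: 1.6
```

Run:
```python
from h import *
F=[]
for i in range(6): im=ctrl.camera("scene");o,R=state();F.append(o["wrist_force"])
cv2.imwrite("pics/s2.png",cv2.resize(im[130:290,210:350,::-1],None,fx=3.5,fy=3.5))
print(o["time_s"],np.mean(F,0).round(2),o["eef_pos"].round(4),np.arctan2(R[1,0],R[0,0]),pt(3),row(*pt(3),.0714))
```

```text
10.3 [ 1.41 -1.59  3.14] [ 0.5843 -0.0735  0.0718] 2.295817122933344 (array([ 0.58451922, -0.07290927]), 2.2997963267948967) ([0.03, 0.06, 0.04], np.float64(-0.04))
```

View pics/s2.png

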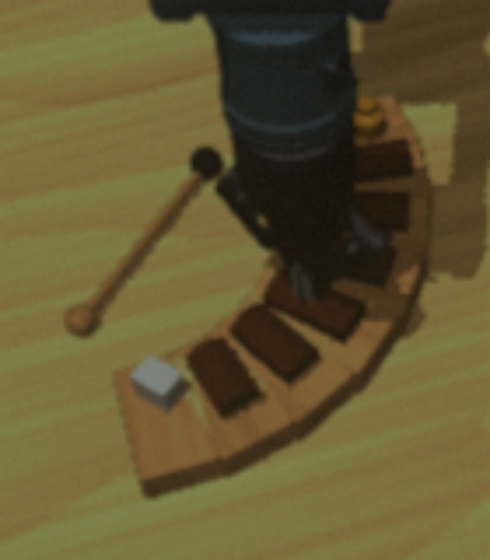

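The tips are on bar 4 at crop position (300,290). Nothing has moved, and z is within 0.4 mm. I'll finish the stroke to bar 6.

Call:
send_rows:
  dr:
    - [0,0,0.23]
    - [0,0,0.46]
    - [0,0,0.69]
    - [0,0,0.92]
    - [0,0,1.15]
    - [0,0,1.38]
    - [0,0,1.6]
    - [0,0,1.83]
  xyz:
    - [-0.43,0,0.01]
    - [-0.86,-0.02,0.02]
    - [-1.3,-0.04,0.03]
    - [-1.73,-0.06,0.03]
    - [-2.16,-0.1,0.03]
    - [-2.58,-0.15,0.03]
    - [-3.01,-0.2,0.03]
    - [-3.43,-0.28,0.03]
  jaw: [0,0,0,0,0,0,0,0]

```text
time_s: 11.3
eef_pos: [0.6039, -0.1, 0.0707]
eef_rot: [-0.001, 0.496, 0.868, 0.0]
wrist_force: [-3.0, 5.7, 3.2]
opening: 0.004
grasp_force: 3.0
```

Call:
send_rows:
  dr:
    - [0,0,0.23]
    - [0,0,0.46]
    - [0,0,0.46]
    - [0,0,0.46]
    - [0,0,0.69]
    - [0,0,0.92]
    - [0,0,1.15]
    - [0,0,1.38]
  xyz:
    - [-0.43,0,0]
    - [-0.86,-0.02,0]
    - [-0.86,-0.02,0]
    - [-0.86,-0.02,0]
    - [-1.3,-0.05,0]
    - [-1.73,-0.08,0]
    - [-2.16,-0.13,0]
    - [-2.58,-0.19,0]
  jaw: [0,0,0,0,0,0,0,0]

```text
time_s: 12.3
eef_pos: [0.6162, -0.1245, 0.0711]
eef_rot: [0.0, 0.558, 0.83, -0.0]
wrist_force: [-0.5, -0.1, 2.4]
opening: -0.0
grasp_force: 1.0
```

Call:
send_rows:
  dr:
    - [0,0,0.23]
    - [0,0,0.46]
    - [0,0,0.69]
    - [0,0,0.92]
    - [0,0,1.15]
    - [0,0,1.38]
    - [0,0,1.38]
    - [0,0,1.38]
  xyz:
    - [-0.43,0,0]
    - [-0.86,-0.02,0]
    - [-1.3,-0.05,0]
    - [-1.73,-0.08,0]
    - [-2.16,-0.13,0]
    - [-2.58,-0.19,0]
    - [-2.58,-0.19,0]
    - [-2.58,-0.19,0]
  jaw: [0,0,0,0,0,0,0,0]

```text
time_s: 13.3
eef_pos: [0.6244, -0.1494, 0.0715]
eef_rot: [0.001, 0.616, 0.788, -0.0]
wrist_force: [0.1, -1.9, 4.0]
opening: 0.002
grasp_force: 1.7
```

Run:
```python
from h import *
F=[]
for i in range(6): im=ctrl.camera("scene");o,R=state();F.append(o["wrist_force"])
print(o["time_s"],np.mean(F,0).round(2),o["eef_pos"].round(4),pt(5),row(*pt(5),.0714))
```

```text
13.6 [ 0.71 -2.44  3.72] [ 0.6243 -0.149   0.0714] (array([ 0.62471654, -0.14845332]), 1.8197963267948967) ([0.04, 0.06, -0.0], np.float64(-0.05))
```

Bar 6 is dipped at 3.7 N. I'll lift off straight up.

Call:
send_rows:
  dr:
    - [0,0,0]
    - [0,0,0]
    - [0,0,0]
    - [0,0,0]
    - [0,0,0]
    - [0,0,0]
    - [0,0,0]
    - [0,0,0]
  xyz:
    - [0,0,-0.2]
    - [0,0,-0.5]
    - [0,0,-1]
    - [0,0,-2.5]
    - [0,0,-5]
    - [0,0,-8]
    - [0,0,-11]
    - [0,0,-13]
  jaw: [0,0,0,0,0,0,0,0]

```text
time_s: 14.6
eef_pos: [0.6244, -0.1485, 0.2036]
eef_rot: [0.001, 0.616, 0.788, 0.0]
wrist_force: [-0.9, -0.2, -0.1]
opening: -0.003
grasp_force: 0.0
```

Call:
send_rows:
  dr:
    - [0,0,0]
    - [0,0,0]
    - [0,0,0]
    - [0,0,0]
    - [0,0,0]
    - [0,0,0]
    - [0,0,0]
    - [0,0,0]
  xyz:
    - [-1.5,0,-2]
    - [-4,0,-3]
    - [-7,0,-4]
    - [-10,0,-4]
    - [-13,0,-4]
    - [-15,0,-4]
    - [-16,0,-4]
    - [-16,0,-4]
  jaw: [0,0,0,0,0,0,0,0]

```text
time_s: 15.6
eef_pos: [0.6625, -0.3039, 0.2408]
eef_rot: [-0.0, 0.616, 0.788, 0.0]
wrist_force: [0.3, 0.5, 0.6]
opening: -0.004
grasp_force: 0.0
```

Run:
```python
from h import *
a=ctrl.camera("scene");o,R=state();print(o["time_s"],o["eef_pos"].round(3),o["wrist_force"].round(2))
cv2.imwrite("pics/s3.png",cv2.resize(a[130:290,210:370,::-1],None,fx=3.5,fy=3.5))
```

```text
15.65 [ 0.663 -0.303  0.241] [ 0.69 -0.4  -0.1 ]
```

View pics/s3.png

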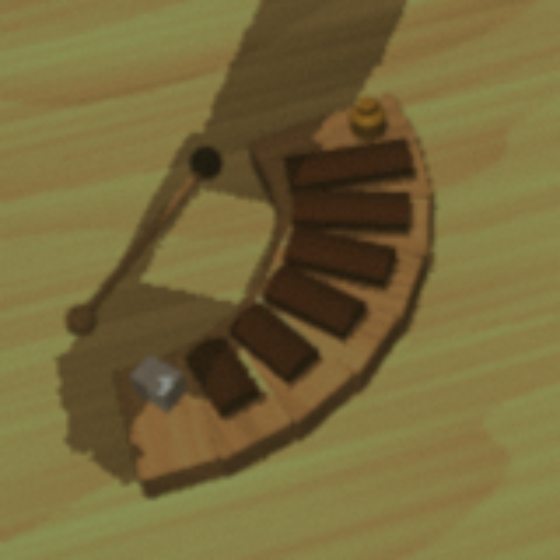

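All six bars are up. The weight at (367,118), the wax at (158,381) and the beater sit exactly where they were in the mid-stroke view. I'll hand in.

```bash
python3 -c "
from bench import ctrl
print(ctrl.hand_in())"
```

```text
the job is handed in; nothing more can be done
None
```

I ran the fingertips along the row from bar 1 to bar 6, aiming for a 3–4 mm dip on each; all six bars are back up, nothing on or around the xylophone appears moved, and the job was handed in at about 16 s (no verdict was returned).

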